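Fit the plug-in shaft to the worm gear unit

TASK

Before working on the drive, make it safe: push the red stop button on its switch station right down and let it up again (never press the green start button). Then take the steel keyed shaft out of the wooden stand, put its lower end into the upright hub of the gear unit, turn it until the key slips into the keyway and push it fully home, shoulder against the hub. Do not let go: the program finishes while holding the shaft, gripping it and pressing it firmly down (with 10 N or more), so that the hub's grub screw can be tightened, and leave everything else where it is.

Things in the scene. Friction and masses are not known exactly. Their poses are not given: they have to be found in the camera images.
- shaft: the job: plug-in output shaft of bright steel, 126 mm long, 0.34 to 0.62 kg, upright in one of the stand's three holes (12 mm deep in it). Origin: centre of its lower end face; z up along it, x towards its two dark keys, which lie in line. 25 mm diameter, lowest 4 mm tapered to 19 mm; shoulder ring 35 mm diameter from 55 to 61 mm above the lower end; above it the upper journal, 25 mm diameter
- shaft_key (a point): point on the outer face of the shaft's lower key, 16.5 mm from the axis, 32 mm above the lower end. This key runs from 14 to 50 mm above the lower end, is 8 mm wide and stands 4 mm proud
- shaft_top (a point): centre of the shaft's upper end face, 126 mm above its lower end. The upper 40 mm are plain and round, the place to grip from any side; below that the upper key (8 mm wide, to 16.5 mm from the axis) runs from 63 to 85 mm above the lower end
- hub: bright steel hollow output hub of the gear unit, 48 mm outer diameter, upright, open at the top, upper face 104 mm above the bench. Origin: centre of the upper face; z up, x from the axis through the middle of the keyway. Bore 26.2 mm diameter, 62 mm deep. The worm gear locks it: it does not turn. Fully home, the shaft's lower end is 55 mm below the face and its shoulder rests on the face
- hub_keyway (a point): middle of the keyway at the hub's upper face, 15 mm from the axis. Keyway 9.5 mm wide, reaching 17.6 mm from the axis, along the whole bore, in one direction only. Until the key meets it, the shaft goes 14 mm in and its key rests on the hub's face
- gearbox: blue cast worm gear unit on a dark steel plate, fixed to the bench, with a grey motor lying along its +x side (to 242 mm from the hub's axis, axis 55 mm to its +y side; terminal box up to 140 mm high). Origin: on the bench under the hub's axis; the hub stands 10 mm out of the housing. Footprint of the plate 170 x 190 mm
- stand: fixed wooden block, 205 x 70 x 30 mm, origin at the centre of its underside, three 26.5 mm holes 12 mm deep, 70 mm apart along its x axis; in them stand the shaft, the mandrel and the drift, in any order
- mandrel: plain dark steel pin, 25 mm diameter, 95 mm long, no key, standing in the stand (origin: centre of its lower end). Leave it
- drift: brass drift, 25 mm diameter, stepping down to 16 mm near the top, 105 mm long, no key, standing in the stand (origin: centre of its lower end). Leave it
- station: switch station of the drive: grey box with yellow top plate, 130 x 75 x 55 mm, fixed to the bench, origin at the centre of its underside. The red stop button is 32 mm from the centre to its -x side, the green start button 36 mm to its +x side
- stop_top (a point): top of the red mushroom head of the stop button, 40 mm diameter, 81 mm above the bench when up; it is pressed straight down
- stop (a joint): travel of the red stop button: 0 up, 0.007 m fully down at its stop; the spring needs 3 N to start and 6.5 N at the stop, and brings it up again when released
- start_top (a point): top of the green start button, 23 mm diameter, inside a steel shroud ring, 65 mm above the bench. Not to be pressed
- start (a joint): travel of the green start button: 0 up, 0.005 m fully down
- pulley: aluminium V-belt pulley, 90 mm diameter, 36 mm high, lying on the bench at the right (origin: centre of its underside). Leave it
- spanner: steel spanner, 190 mm long, 7 mm thick, lying at the left (origin: its middle). Leave it
- hammer: hammer with wooden handle, 240 mm long, 26 mm thick, lying at the back on the right (origin: its middle). Leave it
- brush: flat brush with wooden handle, 200 mm long, 20 mm thick, lying at the back on the left (origin: its middle). Leave it
- square: try square lying at the right: wooden stock 110 mm, steel blade 160 mm, 14 mm thick (origin: middle of the stock). Leave it
- tin: red tin, 70 mm diameter, 60 mm high, at the left. Leave it (origin: centre of its underside)

How it is judged:
On the way, in this order (a step that is already met when the one before it is completed fails the run):
1. the red stop button is pushed down to its stop (value of joint stop above 0.006 m), for 0.1 s.
2. the stop button is up again and the shaft's key is in the keyway of the hub (value of joint stop below 0.002 m and horizontal distance between shaft and hub below 0.004 m and z of shaft in the frame of hub below -0.018 m and x of shaft_key in the frame of hub above 0.013 m), for 0.1 s.
At the end, for the whole second after the job is handed in: The shaft is home in the hub (shoulder within 2.5 mm of the hub's face, on its axis within 4 mm, upright within 0.06 rad, key in the keyway), the stop button is up, and the fingers still grip the shaft (over 4 N) and press it on the hub with more than 8 N, through the last second (z of shaft in the frame of hub between -0.058 and -0.0525 m and horizontal distance between shaft and hub below 0.004 m and x of shaft_key in the frame of hub above 0.013 m and angle between shaft's own z axis and vertical below 0.06 rad and value of joint stop below 0.002 m and contact force between the fingers and shaft above 4 N and contact force between shaft and hub above 8 N); the arm keeps its last pose, push and grip.
It fails at once if the green start button is pressed (over 2 mm) (value of joint start above 0.002 m).
It fails at once if the mandrel or the drift is lifted out, moved or knocked over (over 15 mm) (distance of any of mandrel, drift from where it was at the start of the episode above 0.015 m or angle between any of mandrel, drift's own z axis and vertical above 0.4 rad).
It fails at once if another thing on the bench is moved (over 25 mm) (distance of any of pulley, spanner, hammer, brush, square, tin from where it was at the start of the episode above 0.025 m).
It also fails if it takes over 58 s, if anything falls off the work surface, if the arm or the gripper's body presses on something with over 40 N, if the wrist force passes 120 N, or if a joint passes its speed limit or range.

ROBOT

A 6-joint arm with a two-finger parallel gripper is mounted at the origin on the work surface. World frame = base frame: x ahead of the robot, y to its left, z up, the work surface at z = 0. Lengths are in m, angles in rad, forces in N, time in s.
With the tool pointing down it reaches from about 0.425 to 0.95 m from the base axis. Payload 3.5 kg.
Tool frame: the origin (TCP) lies on the centre line of the jaws, within the pads' length; the fingertips stand 19 mm ahead of it and the grasp point (between the pads) is the TCP; z points along the fingers, y is the line along which they close (so a half turn about z gives the same grasp; the last joint's range is limited). The gripper opens to 85 mm and grips with 20 to 120 N. Pads are 22 mm wide; open, the fingers measure 114 mm over their backs; the gripper's body (76 mm by 85 mm) begins 54 mm behind the grasp point. The pads swing forward as they close: fully open they stand 13 mm farther back than shut.
Start: joints at [-1.312, 0.286, 1.577, -0, 1.279, -0.15], TCP at [0.268, -0.619, 0.25] pointing down, gripper open.
Joint ranges: [-2.77, 2.77], [-0.9, 2.22], [0.21, 2.48], [-1.53, 4.67], [0.24, 2.81], [-2.84, 2.84]. Speed limits (rad/s): [2.79, 2.79, 3.14, 3.14, 3.14, 3.14].

INTERFACE

Orientations are given as a unit quaternion [x, y, z, w].
In Python, from plant import status, cams, ctrl gives the robot as it stands.
- The arm moves only by the shell command python3 -m inch 'ROWS' [FORCE]. ROWS is JSON, a list of rows, each a list of 3 entries, a list of its own where there are three numbers: the opening, from -1 (shut) to 1 (fully open), then the shift along the tool's x, y, z in cm, then the turn about the tool's z in rad. In form: [[jaw, [dx, dy, dz], twist], ...]. A call has 1 to 20 rows; each row is the pose to reach, as a shift and turn from the pose commanded when the call began, along the tool's axes at that moment; what a row does not reach only later rows make up. A row lasts 1/10 s, in which the tool goes at most 50 mm and 8.59 degrees, less where a joint would pass 70% of its speed; a pose out of reach is approached as far as the arm can. A call with a gripper value outside its range is refused whole. The fingers move at their own pace and stop on an object; FORCE is the grip in N (left out, the last holds). Time passes only in rows, so rows that repeat a pose let the fingers close. It gives the time, the measured TCP pose, the force and the opening at its end, in the units of the state.
- status.get_state(): the state, without advancing time (a new reading comes with each control period).
- cams.read_camera(name): name is "scene" or "side" or "wrist"; returns the picture (480x640x3 uint8, blue, green, red); there is no depth.
- cams.calibration(name): a dict with "camera_matrix" (3x3 intrinsics, pixels), "k1" (the pictures are not rectified: a ray, as slopes to the right and down, at radius r is drawn at 1 + k1 r^2 times it, then the intrinsics apply), "cam_to_world" (4x4, takes a point from camera to world coordinates); the wrist camera has in their place "mount" (4x4, takes a point from camera to tool coordinates, whose origin is the TCP and whose axes are the flange's). Camera axes: x right, y down, z forward; pixel columns grow to the right and rows downward; lengths in m; the calibration is good to about 2 mm. A picture is of the moment at which its call begins: read the wrist's pose just before it. calibration takes no time and is no camera call.
- ctrl.sign_off(): hands the job in, once; it reports no verdict.
The state is a dict: "time": time; "qpos": joint angles; "dq": joint speeds; "joint_efforts": joint torques, N m; "eef_pos": TCP position; "tcp_rot": TCP orientation; "contact_force": force on the tool from outside, world axes, zero at the start; "wrist_torque": the same for the moment, N m; "opening": opening from 0.0 (shut) to 1.0 (fully open).
Only numpy, scipy, OpenCV 4.12 (cv2) and the standard library are available. Lean on these libraries where they do the work, as an engineer would, in place of code of your own. Each camera call takes 0.05 s, during which the arm holds its last target. There are 200 camera calls.

## Working session

There is one attempt and no reset: what is moved stays moved. The work goes in short steps, Python scripts to look and compute and a shell command to move; the robot and the scene stay as the last step left them, time stands still between calls to the robot, and variables do not carry over. Pictures are saved under pics/ and viewed, on a budget of 10 in all, crops included, one or two more only if the job needs it, and the job is handed in when it is done.

```bash
ls; mkdir -p pics
cat > h.py <<'E'
import numpy as np, cv2
from plant import status, cams, ctrl
from scipy.spatial.transform import Rotation as R
def c2w(name,st=None):
    c=cams.calibration(name)
    if 'cam_to_world' in c: return c,np.array(c['cam_to_world'])
    st=st or status.get_state()
    T=np.eye(4);T[:3,:3]=R.from_quat(st['tcp_rot']).as_matrix();T[:3,3]=st['eef_pos']
    return c,T@np.array(c['mount'])
def ray(name,uv,st=None):
    c,T=c2w(name,st);K=np.array(c['camera_matrix']);k=c['k1']
    p=cv2.undistortPoints(np.array([[uv]],float),K,np.array([k,0,0,0.]))[0,0]
    d=T[:3,:3]@np.array([p[0],p[1],1]);return T[:3,3],d/np.linalg.norm(d)
def onz(name,uv,z,st=None):
    o,d=ray(name,uv,st);return o+d*(z-o[2])/d[2]
def tri(r1,r2):
    A=np.zeros((3,3));b=np.zeros(3)
    for o,d in (r1,r2):
        P=np.eye(3)-np.outer(d,d);A+=P;b+=P@o
    x=np.linalg.solve(A,b);return x,[np.linalg.norm((np.eye(3)-np.outer(d,d))@(x-o)) for o,d in(r1,r2)]
def proj(name,p,st=None):
    c,T=c2w(name,st);K=np.array(c['camera_matrix']);q=np.linalg.inv(T)@np.r_[p,1]
    return cv2.projectPoints(q[None,:3],np.zeros(3),np.zeros(3),K,np.array([c['k1'],0,0,0.]))[0][0,0]
E
python3 - <<'E'
from h import *
for n in('scene','side','wrist'):
    st=status.get_state();im=cams.read_camera(n);cv2.imwrite(f'pics/{n}0.png',im)
    c,T=c2w(n,st);print(n,c['k1'],np.round(T,3).tolist(),np.round(c['camera_matrix'],1).tolist())
print(status.get_state())
E
```

```text
pics
scene -0.0444387947889657 [[-0.86, 0.298, -0.414, 1.05], [0.51, 0.515, -0.689, 0.843], [0.007, -0.804, -0.595, 0.855], [0.0, 0.0, 0.0, 1.0]] [[543.0, 0.0, 322.4], [0.0, 543.0, 231.2], [0.0, 0.0, 1.0]]
side -0.011804401739579102 [[-0.757, -0.354, 0.549, -0.233], [-0.654, 0.414, -0.633, 0.891], [-0.003, -0.838, -0.545, 0.918], [0.0, 0.0, 0.0, 1.0]] [[561.6, 0.0, 325.0], [0.0, 561.6, 239.0], [0.0, 0.0, 1.0]]
wrist -0.014459614917890894 [[0.398, -0.88, -0.26, 0.336], [-0.917, -0.383, -0.111, -0.591], [-0.002, 0.283, -0.959, 0.373], [0.0, 0.0, 0.0, 1.0]] [[350.2, 0.0, 318.1], [0.0, 350.2, 241.0], [0.0, 0.0, 1.0]]
{'time': 0.15, 'qpos': array([-1.31200538e+00,  2.87013638e-01,  1.57784826e+00, -2.28942682e-05,
        1.27859043e+00, -1.49973728e-01]), 'dq': array([-1.66434267e-05, -4.00395835e-03, -3.38878865e-03,  2.92882953e-04,
        2.07687912e-03,  7.80601089e-04]), 'joint_efforts': array([ 9.39624333e-04, -4.06604433e+01, -2.93140161e+01, -1.64781545e-04,
        3.95787094e-03, -1.15228676e-05]), 'eef_pos': array([ 0.26821153, -0.61890492,  0.24922649]), 'tcp_rot': array([ 9.79185439e-01,  2.02965542e-01, -6.15086309e-05, -9.27862120e-04]), 'contact_force': array([-0.20104028,  0.7590513 ,  0.37454745]), 'wrist_torque': array([0.01232071, 0.00997657, 0.00734698]), 'opening': 1.0011671201306407}
```

View pics/scene0.png

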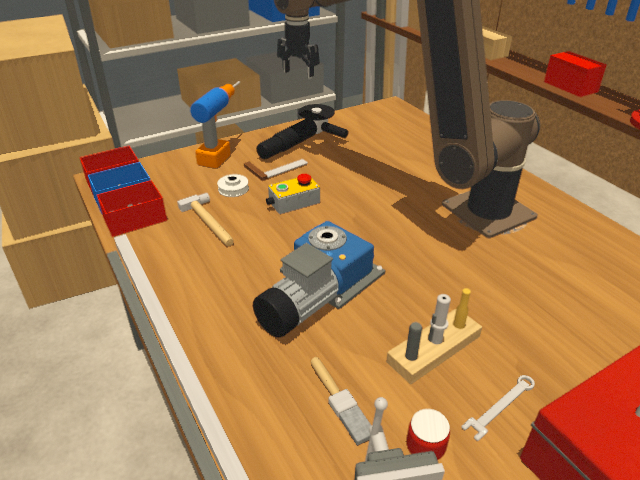

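View pics/side0.png

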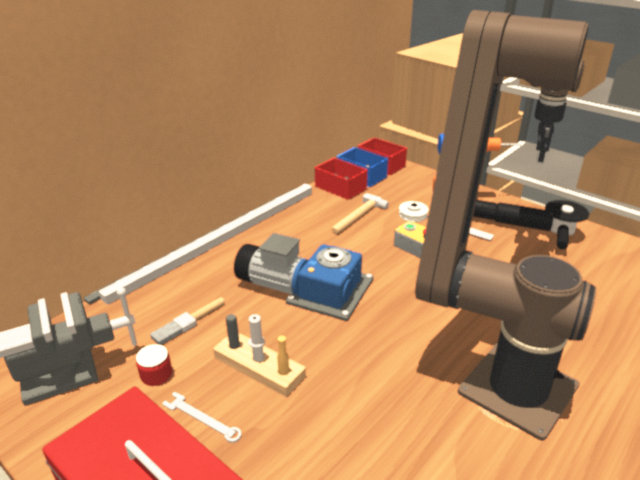

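The scene view shows the stop button at (304,178), the green button at (282,188), the hub top at (326,236), and the shaft in the middle hole with its top at (444,298). In the side view the hub is at (334,256) and the shaft top at (255,318).

Run:
```python
from h import *
np.set_printoptions(precision=4,suppress=True)
S=cv2.imread('pics/scene0.png');D=cv2.imread('pics/side0.png')
hsv=cv2.cvtColor(S,cv2.COLOR_BGR2HSV)
m=cv2.inRange(hsv,(0,150,80),(8,255,255))|cv2.inRange(hsv,(172,150,80),(180,255,255))
m[:, :285]=0;m[:,330:]=0;m[:165]=0;m[200:]=0
ys,xs=np.nonzero(m);print('red',xs.mean(),ys.mean(),xs.min(),xs.max(),ys.min(),ys.max())
red=onz('scene',(xs.mean(),ys.mean()),.075);print(red)
print('green',onz('scene',(282,188),.065))
print('hub',onz('scene',(326.5,236.5),.104),onz('side',(334,256),.104),tri(ray('scene',(326.5,236.5)),ray('side',(334,256))))
print('shaft top',onz('scene',(444,298),.144),onz('side',(255,318),.144),tri(ray('scene',(444,298)),ray('side',(255,318))))
def crop(im,x,y,w,h,k): return cv2.resize(im[y:y+h,x:x+w],None,fx=k,fy=k,interpolation=cv2.INTER_CUBIC)
a=crop(S,285,215,80,60,5);b=crop(D,294,225,80,60,5);c=crop(S,400,280,80,60,5);d=crop(D,215,305,80,60,5)
cv2.imwrite('pics/c.png',np.vstack([np.hstack([a,b]),np.hstack([c,d])]))
```

```text
red 303.77477477477476 178.16216216216216 297 310 174 183
[ 0.4259 -0.3002  0.075 ]
green [ 0.4949 -0.299   0.065 ]
hub [ 0.5301 -0.0048  0.104 ] [ 0.5181 -0.009   0.104 ] (array([ 0.5241, -0.0154,  0.0964]), [np.float64(0.0013406346252335423), np.float64(0.0013406346252333847)])
shaft top [0.4647 0.3182 0.144 ] [0.4605 0.3152 0.144 ] (array([0.4621, 0.3148, 0.1415]), [np.float64(0.0012112358356691584), np.float64(0.00121123583566906)])
```

View pics/c.png

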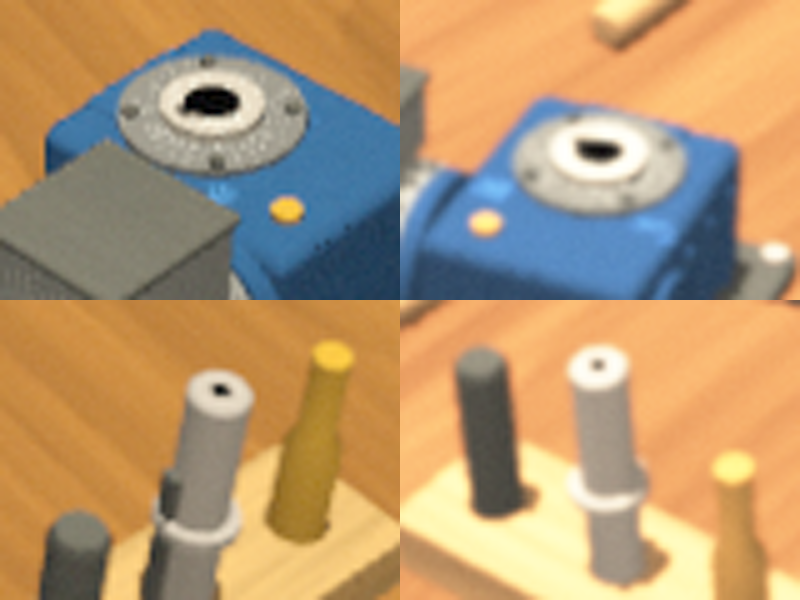

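Crops: in the scene view the hub bore is at (327.5,235) with its keyway towards image left (+x, −y in world), and the shaft key is also on image left. Next I move over the stop button with the fingers shut.

```bash
python3 -m inch '[[-1,[7,-6,0],0],[-1,[14,-12,0],0],[-1,[21,-18,0],0],[-1,[27.2,-23,2],0],[-1,[27.2,-23,4],0],[-1,[27.2,-23,4],0],[-1,[27.2,-23,4],0],[-1,[27.2,-23,4],0],[-1,[27.2,-23,4],0],[-1,[27.2,-23,4],0]]' 40
python3 - <<'E'
from h import *
st=status.get_state();im=cams.read_camera('wrist');cv2.imwrite('pics/w1.png',im)
print(st['eef_pos'],st['tcp_rot'],st['contact_force'],st['opening'])
hsv=cv2.cvtColor(im,cv2.COLOR_BGR2HSV)
m=cv2.inRange(hsv,(0,150,60),(8,255,255))|cv2.inRange(hsv,(172,150,60),(180,255,255))
n,l,s,c=cv2.connectedComponentsWithStats(m)
for i in range(1,n):
    if s[i,4]>200: print(s[i],c[i],onz('wrist',c[i],.078,st))
print(proj('wrist',[.426,-.3,.078],st), proj('wrist',st['eef_pos']-[0,0,.019],st))
E
```

```text
time: 1.15
eef_pos: [0.4265, -0.3011, 0.2107]
tcp_rot: [0.979, 0.203, -0.0, 0.001]
contact_force: [0.1, 0.6, -0.1]
opening: 0.001
[ 0.42646406 -0.30107527  0.21070606] [ 9.79180978e-01  2.02988417e-01 -2.23436957e-05  5.60223780e-04] [ 0.11895116  0.6251124  -0.11317674] 0.0005808820894662727
[ 300  219   51   50 1944] [324.85339506 243.92695473] [ 0.42460902 -0.30865027  0.078     ]
[315.19648424 237.99836609] [316.17285128 307.41904374]
```

View pics/w1.png

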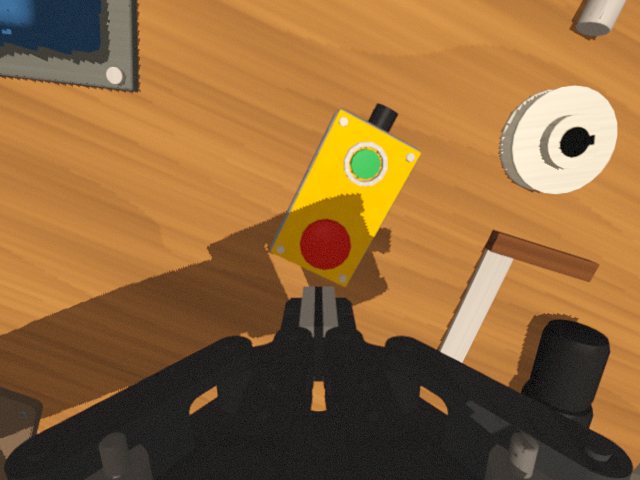

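The wrist view shows the red button at (325,244) and the green one at (366,164), well clear of the fingertips. I press down in steps.

```bash
python3 -m inch '[[-1,[0,0.4,4],0],[-1,[0,0.4,8],0],[-1,[0,0.4,10.5],0],[-1,[0,0.4,11],0],[-1,[0,0.4,11.4],0],[-1,[0,0.4,11.8],0],[-1,[0,0.4,11.8],0],[-1,[0,0.4,11.8],0]]'
```

```text
time: 2.0
eef_pos: [0.4286, -0.3054, 0.0946]
tcp_rot: [0.979, 0.203, 0.0, 0.002]
contact_force: [-4.5, -0.0, 5.4]
opening: -0.0
```

```bash
python3 -m inch '[[-1,[0,0,0.2],0],[-1,[0,0,0.3],0],[-1,[0,0,0.3],0],[-1,[0,0,0.3],0],[-1,[0,0,0.3],0]]'
```

```text
time: 2.5
eef_pos: [0.4288, -0.3055, 0.0927]
tcp_rot: [0.979, 0.203, 0.0, 0.002]
contact_force: [-4.9, 1.8, 10.4]
opening: 0.004
```

```bash
python3 -m inch '[[-1,[0,0,0.2],0],[-1,[0,0,0.2],0],[-1,[0,0,0.2],0]]'
python3 -m inch '[[-1,[0,0,-1],0],[-1,[0,0,-4],0],[-1,[0,0,-9],0],[-1,[0,0,-14],0],[-1,[0,0,-19],0],[-1,[0,0,-19],0],[-1,[0,0,-19],0]]'
```

```text
time: 2.8
eef_pos: [0.4289, -0.3056, 0.0925]
tcp_rot: [0.979, 0.203, -0.0, 0.001]
contact_force: [-8.5, 4.3, 18.9]
opening: -0.003
time: 3.5
eef_pos: [0.4291, -0.3048, 0.2806]
tcp_rot: [0.979, 0.203, 0.002, 0.003]
contact_force: [-0.1, 0.8, -0.3]
opening: 0.0
```

The button bottomed: 19 N, with no further travel. I've released it. Next I look at the hub from above.

```bash
python3 -m inch '[[-1,[5,-5.5,0],0],[-1,[10,-11,0],0],[-1,[15,-16.5,0],0],[-1,[20.7,-23.2,0],0],[-1,[20.7,-23.2,0],0],[-1,[20.7,-23.2,0],0],[-1,[20.7,-23.2,0],0],[-1,[20.7,-23.2,0],0],[-1,[20.7,-23.2,0],0],[-1,[20.7,-23.2,0],0]]'
python3 - <<'E'
from h import *
st=status.get_state();im=cams.read_camera('wrist');cv2.imwrite('pics/w2.png',im)
print(st['eef_pos'],st['tcp_rot'])
c=proj('wrist',[.527,-.01,.104],st);print(c)
u,v=(c-[80,60]).astype(int)
print(u,v);cv2.imwrite('pics/w2c.png',cv2.resize(im[v:v+120,u:u+160],None,fx=5,fy=5,interpolation=cv2.INTER_CUBIC))
E
```

```text
time: 4.5
eef_pos: [0.5254, -0.0101, 0.2767]
tcp_rot: [0.979, 0.202, -0.001, -0.0]
contact_force: [0.3, -0.2, 0.0]
opening: -0.0
[ 0.5254271  -0.01005681  0.27667045] [ 9.79388281e-01  2.01985964e-01 -5.12374309e-04 -4.53390239e-05]
[317.76881726 223.61089356]
237 163
```

View pics/w2c.png

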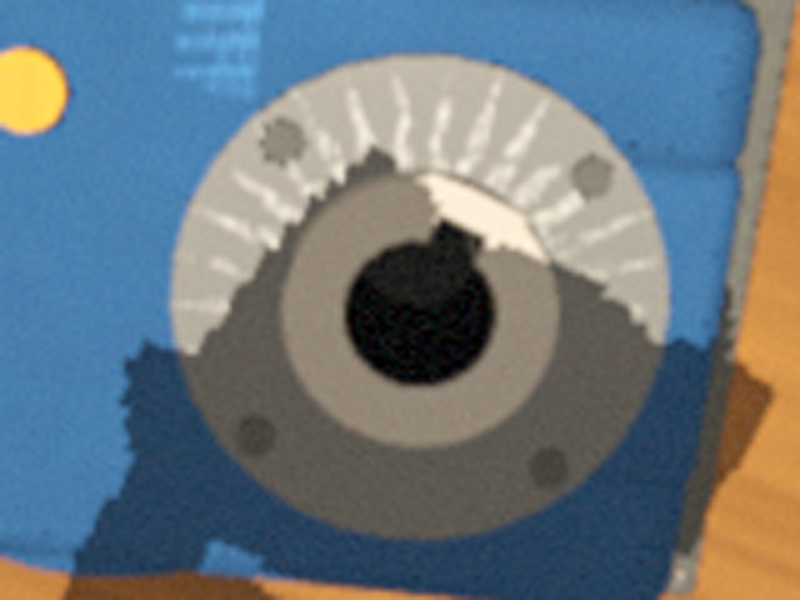

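The hub ring's centre is at crop (420,309) and the keyway at about (461,232).

Run:
```python
from h import *
np.set_printoptions(precision=4,suppress=True)
st=status.get_state();f=lambda x,y:(237+(x-2)/5,163+(y-2)/5)
h=onz('wrist',f(420,309),.104,st);k=onz('wrist',f(461,232),.104,st)
print('hub',h,'key',k,np.linalg.norm(k-h),np.degrees(np.arctan2(*(k-h)[1::-1])))
print(onz('scene',(327.4,235),.104),onz('side',(334,254.8),.104))
print('drift',onz('scene',(466.6,291),.123),onz('side',(281.6,398.5-5),.123)); print('mandrel',onz('scene',(415.6,326),.113))
print('shaft',onz('scene',(443.8,298),.144),onz('side',(254.4,318),.144))
print('q',st['qpos'],R.from_quat(st['tcp_rot']).as_matrix())
```

```text
hub [ 0.5274 -0.0126  0.104 ] key [ 0.5427 -0.0137  0.104 ] 0.015325565665236773 -3.9363022605593834
[ 0.5253 -0.0087  0.104 ] [ 0.5215 -0.0131  0.104 ]
drift [0.3951 0.3101 0.123 ] [0.2899 0.4112 0.123 ]
mandrel [0.5353 0.3264 0.113 ]
shaft [0.465 0.318 0.144] [0.4614 0.316  0.144 ]
q [-0.2124 -0.0666  1.9121 -0.0002  1.2967  0.952 ] [[ 0.9185  0.3954 -0.0007]
 [ 0.3954 -0.9185 -0.0001]
 [-0.0007 -0.0002 -1.    ]]
```

```bash
python3 -m inch '[[-1,[1.2,-5,0],0.1],[-1,[2.4,-10,0],0.2],[-1,[3.6,-15,0],0.29],[-1,[4.8,-20,0],0.29],[-1,[6,-26,0],0.29],[-1,[7.2,-32.5,0],0.29],[-1,[7.2,-32.5,0],0.29],[-1,[7.2,-32.5,0],0.29],[-1,[7.2,-32.5,0],0.29],[-1,[7.2,-32.5,0],0.29],[-1,[7.2,-32.5,0],0.29],[-1,[7.2,-32.5,0],0.29]]'
python3 - <<'E'
from h import *
st=status.get_state();im=cams.read_camera('wrist');cv2.imwrite('pics/w3.png',im)
print(st['eef_pos'],st['tcp_rot'],st['qpos'])
c=proj('wrist',[.463,.317,.144],st);print(c)
u,v=(c-[100,75]).astype(int)
print(u,v);cv2.imwrite('pics/w3c.png',cv2.resize(im[v:v+150,u:u+200],None,fx=4,fy=4,interpolation=cv2.INTER_CUBIC))
E
```

```text
time: 5.75
eef_pos: [0.4633, 0.3169, 0.2774]
tcp_rot: [0.998, 0.058, 0.0, 0.0]
contact_force: [-0.2, 0.2, 0.2]
opening: 0.004
[0.46326198 0.31692683 0.27738146] [9.98300658e-01 5.82734087e-02 6.20123319e-05 3.89744133e-05] [ 4.19292554e-01  1.54256301e-02  1.83088277e+00 -1.21308009e-04
  1.29519575e+00  1.87350901e+00]
[317.33576985 238.37122888]
217 163
```

View pics/w3c.png

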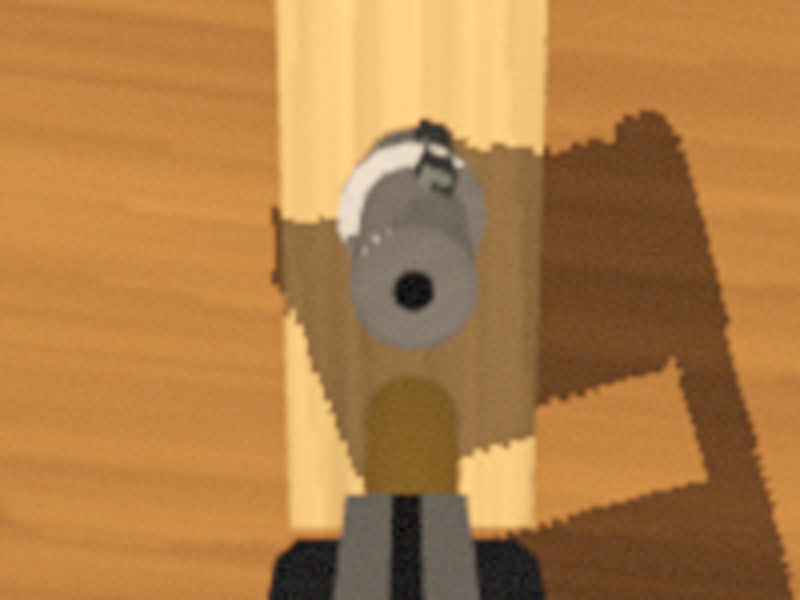

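The shaft's top centre is at crop (414,287), and the upper key's top end is near (437,176), so the key points slightly right of image-up.

Run:
```python
from h import *
np.set_printoptions(precision=4,suppress=True)
st=status.get_state();f=lambda x,y:(217+(x-1.5)/4,163+(y-1.5)/4)
im=cv2.imread('pics/w3.png')
t=onz('wrist',f(414,287),.144,st);print('top',t)
r=onz('wrist',f(412,204),.076,st);print('ring',r)
for p,z in(((436,172),.103),((433,128),.068)):
    k=onz('wrist',f(*p),z,st);print('key',k,np.linalg.norm((k-t)[:2]),np.degrees(np.arctan2(*(k-t)[1::-1])))
Rm=R.from_quat(st['tcp_rot']).as_matrix();print('tool shift',Rm.T@(t-st['eef_pos']))
```

```text
top [0.4663 0.3155 0.144 ]
ring [0.468  0.3158 0.076 ]
key [0.4812 0.3123 0.103 ] 0.015276697469101283 -12.170595056489418
key [0.4853 0.3128 0.068 ] 0.019154498786841077 -8.207485245346263
tool shift [0.0029 0.002  0.1334]
```

```bash
python3 -m inch '[[1,[0.25,0.1,0],0],[1,[0.25,0.1,0],0],[1,[0.25,0.1,2],0],[1,[0.25,0.1,5],0],[1,[0.25,0.1,8],0],[1,[0.25,0.1,11],0],[1,[0.25,0.1,13.5],0],[1,[0.25,0.1,14.6],0],[1,[0.25,0.1,14.6],0],[1,[0.25,0.1,14.6],0],[-1,[0.25,0.1,14.6],0],[-1,[0.25,0.1,14.6],0],[-1,[0.25,0.1,14.6],0],[-1,[0.25,0.1,14.6],0],[-1,[0.25,0.1,14.6],0],[-1,[0.25,0.1,14.6],0],[-1,[0.25,0.1,14.6],0],[-1,[0.25,0.1,14.6],0]]' 90
```

```text
time: 7.6
eef_pos: [0.4658, 0.3174, 0.1322]
tcp_rot: [0.998, 0.059, 0.001, 0.0]
contact_force: [-0.6, -1.1, 4.7]
opening: 0.264
```

```bash
python3 -m inch '[[-1,[0,0,-1],0],[-1,[0,0,-3],0],[-1,[0,0,-6],0],[-1,[0,0,-10],0],[-1,[0,0,-14.5],0],[-1,[0,0,-14.5],0]]'
python3 -m inch '[[-1,[0.3,4,0],-0.03],[-1,[0.6,8,0],-0.06],[-1,[0.9,12,0],-0.12],[-1,[1.2,16,0],-0.12],[-1,[1.5,21,0],-0.12],[-1,[1.8,26,0],-0.12],[-1,[2,30,0],-0.12],[-1,[2.1,33.4,0],-0.12],[-1,[2.1,33.4,0],-0.12],[-1,[2.1,33.4,0],-0.12],[-1,[2.1,33.4,0],-0.12],[-1,[2.1,33.4,0],-0.12],[-1,[2.1,33.4,0],-0.12]]'
python3 - <<'E'
from h import *
st=status.get_state();print(st['eef_pos'],st['tcp_rot'])
a=cams.read_camera('scene');b=cams.read_camera('side');w=cams.read_camera('wrist')
cv2.imwrite('pics/s4.png',a);cv2.imwrite('pics/d4.png',b);cv2.imwrite('pics/w4.png',w)
z=lambda im,x,y:cv2.resize(im[y:y+100,x:x+66],None,fx=6,fy=6,interpolation=cv2.INTER_CUBIC)
cv2.imwrite('pics/c4.png',np.hstack([z(a,294,155),z(b,301,180)]))
E
```

```text
time: 8.2
eef_pos: [0.4677, 0.319, 0.2831]
tcp_rot: [0.998, 0.059, 0.006, -0.003]
contact_force: [1.4, 1.5, -4.1]
opening: 0.266
time: 9.5
eef_pos: [0.5255, -0.0106, 0.276]
tcp_rot: [0.993, 0.12, -0.0, -0.0]
contact_force: [0.2, 0.4, -5.2]
opening: 0.265
[ 0.52548372 -0.01060056  0.27597331] [ 9.92777817e-01  1.19967172e-01 -2.37263100e-04 -1.67210331e-04]
```

View pics/c4.png

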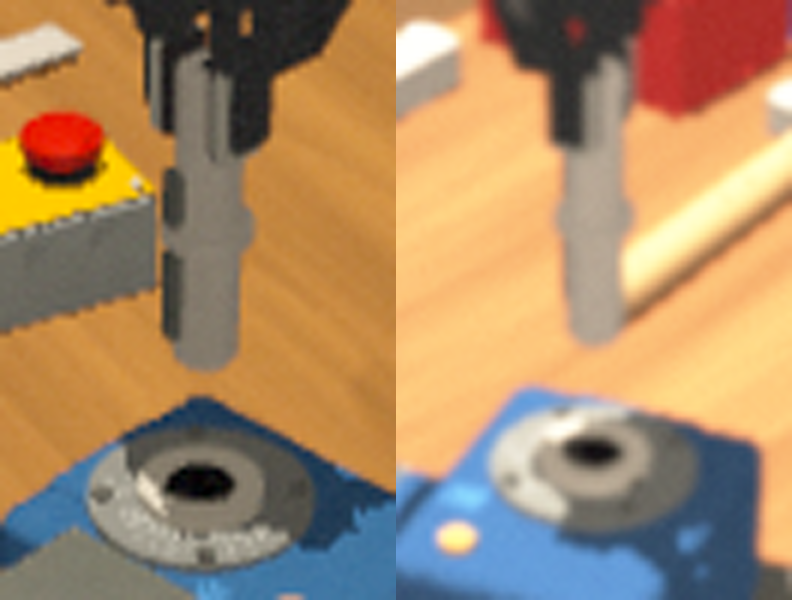

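View pics/w4.png

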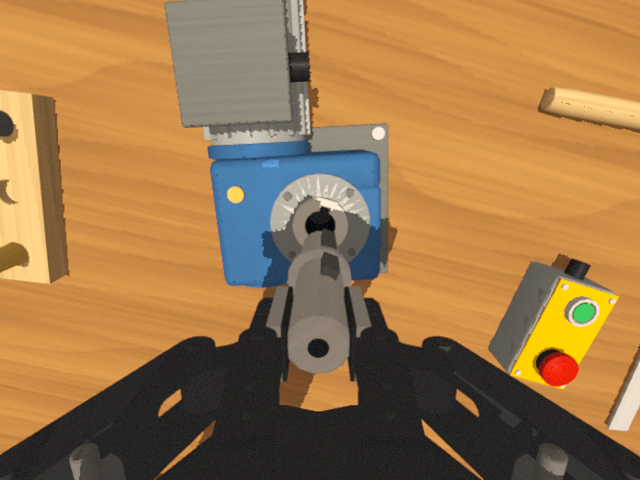

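The shaft is held upright. In the scene crop the lower end is centred at x≈206, above the bore at x≈200. In the wrist view the hub is at (321,225) with the keyway at (327,212), and the key is around (330,262).

Run:
```python
from h import *
np.set_printoptions(precision=4,suppress=True)
st=status.get_state();g=lambda p,o:(o[0]+(p[0]-2.5)/6,o[1]+(p[1]-2.5)/6)
so,do=(294,155),(301,180)
for n,a,b in(('hub',(200,483),(592-396,451)),('ring',(209,232),(594-396,214)),('low',(206,354),(597-396,330))):
    x,e=tri(ray('scene',g(a,so)),ray('side',g(b,do)));print(n,x,e)
for n,z in(('hub',.104),('low',.163),('ring',.220)):
    a,b={'hub':((200,483),(196,451)),'low':((206,354),(201,330)),'ring':((209,232),(198,214))}[n]
    print(n,onz('scene',g(a,so),z),onz('side',g(b,do),z))
# wrist: hub, shaft top
print('w hub',onz('wrist',(321,225),.104,st),'kw',onz('wrist',(327,212),.104,st))
zt=st['eef_pos'][2]+.013;t=onz('wrist',(318,347),zt,st);print('w top',zt,t)
im=cv2.imread('pics/w4.png')[195:375,240:400]
cv2.imwrite('pics/w4c.png',cv2.resize(im,None,fx=3.3,fy=3.3,interpolation=cv2.INTER_CUBIC))
```

```text
hub [ 0.5244 -0.0129  0.1018] [np.float64(0.001002713198969614), np.float64(0.0010027131989696664)]
ring [ 0.5236 -0.0115  0.2183] [np.float64(0.002397908211628189), np.float64(0.0023979082116281684)]
low [ 0.5228 -0.0132  0.1625] [np.float64(0.001884317888026895), np.float64(0.0018843178880268464)]
hub [ 0.5265 -0.009   0.104 ] [ 0.5231 -0.012   0.104 ]
low [ 0.5243 -0.0096  0.163 ] [ 0.5238 -0.0156  0.163 ]
ring [ 0.5265 -0.0053  0.22  ] [ 0.5239 -0.0133  0.22  ]
w hub [ 0.527 -0.014  0.104] kw [ 0.5394 -0.0163  0.104 ]
w top 0.2894003515107275 [ 0.5265 -0.0115  0.2894]
```

View pics/w4c.png

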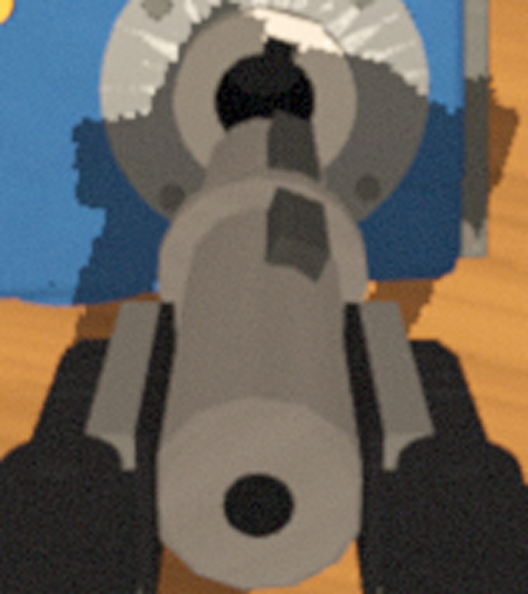

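The key and the keyway both point about 21° right of image-up, so they are aligned within a few degrees. The lateral error is about 1 mm. I go down to just before key contact.

```bash
python3 -m inch '[[-1,[0.1,0.1,2],0],[-1,[0.1,0.1,4],0],[-1,[0.1,0.1,5],0],[-1,[0.1,0.1,5.5],0],[-1,[0.1,0.1,6],0],[-1,[0.1,0.1,6.4],0],[-1,[0.1,0.1,6.8],0],[-1,[0.1,0.1,6.8],0],[-1,[0.1,0.1,6.8],0],[-1,[0.1,0.1,6.8],0]]'
```

```text
time: 10.65
eef_pos: [0.5267, -0.0121, 0.208]
tcp_rot: [0.993, 0.119, -0.0, -0.0]
contact_force: [-0.2, 1.6, -7.1]
opening: 0.263
```

```bash
python3 -m inch '[[-1,[0,0,0.3],0],[-1,[0,0,0.6],0],[-1,[0,0,0.9],0],[-1,[0,0,1.1],0],[-1,[0,0,1.1],0],[-1,[0,0,1.1],0]]'
```

```text
time: 11.25
eef_pos: [0.5272, -0.0116, 0.1982]
tcp_rot: [0.993, 0.119, 0.001, -0.001]
contact_force: [-1.7, 4.5, -2.5]
opening: 0.262
```

```bash
python3 -m inch '[[-1,[0,0,0.3],0],[-1,[0,0,0.6],0],[-1,[0,0,0.9],0],[-1,[0,0,1.2],0],[-1,[0,0,1.2],0],[-1,[0,0,1.2],0]]'
```

```text
time: 11.85
eef_pos: [0.5273, -0.0115, 0.1871]
tcp_rot: [0.993, 0.119, 0.0, -0.001]
contact_force: [-4.4, 6.0, 1.6]
opening: 0.267
```

```bash
python3 -m inch '[[-1,[-0.05,-0.1,0.3],0],[-1,[-0.05,-0.1,0.7],0],[-1,[-0.05,-0.1,1.1],0],[-1,[-0.05,-0.1,1.5],0],[-1,[-0.05,-0.1,1.9],0],[-1,[-0.05,-0.1,2.2],0],[-1,[-0.05,-0.1,2.2],0],[-1,[-0.05,-0.1,2.2],0]]'
```

```text
time: 12.65
eef_pos: [0.5269, -0.0113, 0.1658]
tcp_rot: [0.993, 0.119, 0.001, -0.0]
contact_force: [-4.5, 3.8, 4.2]
opening: 0.26
```

```bash
python3 -m inch '[[-1,[-0.05,-0.05,0.2],0],[-1,[-0.05,-0.05,0.4],0],[-1,[-0.05,-0.05,0.6],0],[-1,[-0.05,-0.05,0.6],0],[-1,[-0.05,-0.05,0.6],0]]'
```

```text
time: 13.15
eef_pos: [0.5271, -0.0113, 0.1631]
tcp_rot: [0.993, 0.12, 0.001, 0.0]
contact_force: [-9.6, 3.6, 18.5]
opening: 0.265
```

It stopped at the predicted home height (0.163 m) with a rising force. I push slightly more, settle and check visually.

```bash
python3 -m inch '[[-1,[-0.1,0,0.1],0],[-1,[-0.1,0,0.2],0],[-1,[-0.1,0,0.2],0],[-1,[-0.1,0,0.2],0],[-1,[-0.1,0,0.2],0],[-1,[-0.1,0,0.2],0],[-1,[-0.1,0,0.2],0],[-1,[-0.1,0,0.2],0],[-1,[-0.1,0,0.2],0],[-1,[-0.1,0,0.2],0]]'
python3 - <<'E'
from h import *
a=cams.read_camera('scene');b=cams.read_camera('side')
z=lambda im,x,y:cv2.resize(im[y:y+100,x:x+66],None,fx=6,fy=6,interpolation=cv2.INTER_CUBIC)
cv2.imwrite('pics/c5.png',np.hstack([z(a,294,175),z(b,301,195)]))
s=status.get_state();print(s['contact_force'],s['wrist_torque'])
E
```

```text
time: 14.15
eef_pos: [0.5271, -0.0114, 0.1631]
tcp_rot: [0.993, 0.12, 0.002, 0.0]
contact_force: [-11.2, 5.3, 23.3]
opening: 0.271
[-10.87966565   5.37615234  23.68727733] [1.46712912 2.21140989 0.1819145 ]
```

View pics/c5.png

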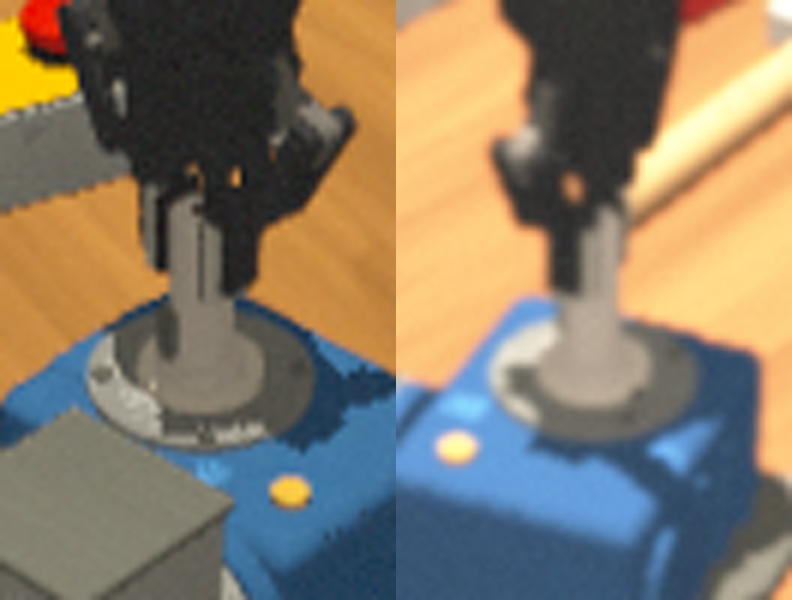

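The picture shows the shoulder seated on the hub face at scene crop (200,365), with no part of the lower key visible and the shaft upright and gripped. The downward push is steady at about 24 N, so I'm handing in.

```bash
python3 -c "
from plant import ctrl;ctrl.sign_off()"
```

```text
the job is handed in; nothing more can be done
```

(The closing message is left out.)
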